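# Shut the taped nitrogen valve under the sliding cover

## Task

Shut off the nitrogen outlet whose valve handle is flagged with yellow tape: with the fingertips push the sliding cover of the white valve box fully aside, push the taped handle a quarter turn until it stands square across its pipe, then push the cover back until the valve bay is fully covered again. Only push; grasp and lift nothing. Leave the other valve open as it is, and do not disturb the tape roll, timer, tube and jar standing about.

Things in the scene. Friction and masses are not known exactly. Their poses are not given: they have to be found in the camera images.
- gas_box: White sheet-metal nitrogen box fixed to the worktop, 190 (x) by 516 (y) mm, aluminium rail tops 77 mm up; couplings, gauge and knob stick out up to 33 mm from its front (-x) face. Origin: centre of its underside, on the worktop. x to its back, y along its length (left seen from the front), z up. Its -y half is the open valve bay, its +y half is closed by a deck below the rails.
- bay_mid (a point): Middle of the valve bay at rail height, 77 mm above the worktop, axes as the box. The bay is open-topped, inside 89 mm to either side along x and 124 mm along y; between the rail lips along its front and back edge 144 mm are free. Pipes and valves fill it below 41 mm; only the handles stand higher.
- cover (a joint): Sliding cover of the box, in m: 0 = bay fully covered, 0.240 = fully aside, over the closed +y half, the whole bay bare. It moves along the box's +y as the value grows, between hard stops; friction about 3 N, it stays where it is left. Starts 0 to 20 mm open.
- cover_block (a point): Middle of the black ribbed push block on the grey cover sheet, 83 mm above the worktop. The block is 110 (box x) by 90 (box y) mm and rises from the sheet's top, 72 mm up, to 94 mm (ribs 96). Push its upright faces, 45 mm from this point along the box's y. The sheet is 148 mm (x) by 250 mm (y), centred on the block.
- valve_marked: Steel quarter-turn valve with the taped handle, fixed in the bay on a pipe along the box's x, its axis 15 mm behind the bay's middle line; which of the two places (180 or 72 mm from the box's middle to -y) it has varies. Origin: on the handle's vertical turning axis, at worktop height. Axes parallel to the box's.
- marked_handle (a joint): Turn of the taped handle, rad: 0 = open, along its pipe, pointing to the box's -x (front); pi/2 = shut, square across the pipe, pointing to the box's +y: clockwise seen from above, between hard stops; friction 0.10 N m, it stays where it is left. Starts between 0 and 0.25.
- marked_tip (a point): Free end of the taped handle, 50 mm from its turning axis, 53 mm above the worktop. Its blue sleeve is 13 mm wide, 17 mm high (44.5 to 61.5 mm above the worktop) and reaches from 12 to 50 mm from the axis; a 20 mm wide yellow tape band is wrapped round it. The closed cover's underside is 69 mm above the worktop.
- valve_plain: The other valve, the same but without tape on its blue handle, 108 mm from the marked one along the box's y. Origin and axes as for the marked valve.
- plain_handle (a joint): Turn of the other valve's handle, rad, same sense; it is open (near 0) and must stay so.
- plain_tip (a point): Free end of the other, plain blue handle, as for the taped one.
- tape: Roll of yellow tape lying flat, 70 mm across, 19 mm high, loose; origin under its centre. Beyond the box's +y end.
- timer: Small white timer lying flat, 58 x 62 x 16 mm, loose; origin under its centre. In front of the box.
- tube: Standing 50 ml tube with orange cap, 34 mm across, 116 mm high, loose; origin under its centre. Behind the box.
- jar: White screw-lid jar, 77 mm across, 91 mm high, loose; origin under its centre. Behind the box.

How it is judged:
On the way, in this order (a step that is already met when the one before it is completed fails the run):
1. the cover is slid aside, the valve bay bare (at least 0.20 of its 0.24 m) (value of joint cover above 0.2 m), for 0.2 s.
2. the taped handle is pushed shut (at least 1.45 rad) (value of joint marked_handle above 1.45 rad), for 0.2 s.
At the end, for the whole second after the job is handed in: The taped handle stands square across its pipe (at least 1.45 of 1.571 rad), the other handle is still open (under 0.3 rad), and the cover is back over the valve bay, at rest within 10 mm of its closed stop (value of joint marked_handle above 1.45 rad and value of joint plain_handle below 0.3 rad and value of joint cover below 0.01 m and velocity of joint cover between -0.01 and 0.01 m/s); the robot touches nothing.
It fails at once if the other valve's handle is turned (0.3 rad or more) (value of joint plain_handle above 0.3 rad).
It fails at once if the tape roll, timer, tube or jar is shifted or lifted by more than 20 mm (distance of any of tape, timer, tube, jar from where it was at the start of the episode above 0.02 m).
It fails at once if the tube or jar is tipped (over 0.3 rad) (angle between any of tube, jar's own z axis and vertical above 0.3 rad).
It also fails if it takes over 58 s, if anything falls off the work surface, if the arm or the gripper's body presses on something with over 40 N, if the wrist force passes 120 N, or if a joint passes its speed limit or range.

## Robot

A 6-joint arm with a two-finger parallel gripper is mounted at the origin on a cart in front of the work surface, level with it; the furniture and walls round the work are solid. World frame = base frame: x ahead of the robot, y to its left, z up, the work surface at z = 0. Lengths are in m, angles in rad, forces in N, time in s.
With the tool pointing down it reaches from about 0.275 to 0.975 m from the base axis. Payload 8.4 kg.
Tool frame: the origin (TCP) lies at the very end of the fingers, on their centre line; the grasp point (between the pads) lies 19 mm behind it; z points along the fingers, y is the direction in which the jaws open and shut (so a half turn about z gives the same grasp; the last joint's range is limited). The gripper opens to 92 mm and grips with 3 to 60 N. Pads are 20 mm wide; open, the fingers measure 128 mm over their backs; the gripper's body (75 mm by 189 mm) begins 69 mm behind the grasp point.
Start: joints at [-1.287, 0.353, 1.633, -0, 1.155, -0.002], TCP at [0.176, -0.6, 0.215] pointing down, gripper open.
Joint ranges: [-2.63, 2.63], [-0.92, 2.1], [0.06, 2.66], [-1.3, 4.44], [0, 2.69], [-3.02, 3.02]. Speed limits (rad/s): [2.22, 2.22, 2.79, 3.14, 3.14, 3.14].

## Interface

Orientations are given as [roll, pitch, yaw] about the fixed x, y, z axes, in that order (R = Rz(yaw) Ry(pitch) Rx(roll)).
In Python, from station import telemetry, vision, order, cut_out, landmark_of gives the robot as it stands.
- The arm moves only by the tool arm_command, never from a script. Its argument "steps" is a list of rows, each a list of 3 entries, a list of its own where there are three numbers: the closure, from 0 (fully open) to 1 (shut), then the shift along the tool's x, y, z in cm, then the turn, a rotation vector about the tool's x, y, z in rad. A call has 1 to 10 rows; each row is the pose to reach, as a shift and turn from the pose commanded when the call began, along the tool's axes at that moment; what a row does not reach only later rows make up. A row lasts 1/10 s, in which the tool goes at most 50 mm and 8.59 degrees, less where a joint would pass 70% of its speed; a pose out of reach is approached as far as the arm can. A call with a gripper value outside its range is refused whole. The fingers move at their own pace and stop on an object; "grip_force" is the grip in N (left out, the last holds). Time passes only in rows, so rows that repeat a pose let the fingers close. It gives the time, the measured TCP pose, the force and the opening at its end, in the units of the state.
- telemetry.state(): the state, without advancing time (a new reading comes with each control period).
- vision.get_image(name): name is "scene" or "top"; returns the picture (400x640x3 uint8, blue, green, red); there is no depth.
- vision.camera_info(name): a dict with "fx", "fy", "cx", "cy" (pixels), "D" ([k1, k2, p1, p2, k3] as OpenCV has them; the pictures are not rectified), "xyz" and "rotation" of the camera in the world. Camera axes: x right, y down, z forward; pixel columns grow to the right and rows downward; lengths in m; the calibration is good to about 2 mm. A picture is of the moment at which its call begins. camera_info takes no time and is no camera call.
- order.job_done(): hands the job in, once; it reports no verdict.
Trained networks look in the newest picture that a camera, given by its name, has taken for a name from the list of things; names that differ only in an ending like _2 or _b are one class to them, and where a whole thing is asked for, a point or a joint stands for the part that bears it (a point fixed in the world has none). Each returns a list of dicts, best first, with "confidence" (0 to 1); they miss things now and then, are a little off and sometimes report something else, mostly with a low value. They report only what shows in the picture. A call takes as long as a camera call.
- cut_out(camera, query): "pixels" (400x640 bool, what is visible of it).
- landmark_of(camera, query): "xyz" ([x, y, z] in m, in world coordinates, good to about 4 mm: a listed point, or the origin of a listed thing).
The state is a dict: "clock": time; "q": joint angles; "joint_vel": joint speeds; "joint_efforts": joint torques, N m; "eef_pos": TCP position; "eef_rot": TCP orientation; "wrist_force": force on the tool from outside, world axes, zero at the start; "torque": the same for the moment, N m; "gripper_width": finger opening in m.
Only numpy, scipy, OpenCV 4.12 (cv2) and the standard library are available. Lean on these libraries where they do the work, as an engineer would, in place of code of your own. Each camera call takes 0.05 s, during which the arm holds its last target. There are 200 camera calls.

## Working session

There is one attempt and no reset: what is moved stays moved. The work goes in short steps, Python scripts to look and compute and a tool call to move; the robot and the scene stay as the last step left them, time stands still between calls to the robot, and variables do not carry over. Pictures are saved under pics/ and viewed, about 8 in all and at most 12, crops included, and the job is handed in when it is done.

Besides the shell and the picture viewer there is one more tool, called after "Request:" as name(argument=value, ...) on one line, values as JSON. arm_command: Moves the arm, as the interface text tells. Its arguments: {"type":"object","properties":{"steps":{"type":"array","items":{"type":"array"}},"grip_force":{"type":"number"}},"required":["steps"]}

```bash
mkdir -p pics; ls; python3 - <<'E'
from station import telemetry, vision, order, cut_out, landmark_of
import cv2, numpy as np
print(telemetry.state())
for c in ("scene","top"):
    im=vision.get_image(c); cv2.imwrite(f"pics/{c}0.png",im)
    i=vision.camera_info(c); print(c,i)
    for n in ("gas_box","bay_mid","cover_block","valve_marked","marked_tip","plain_tip","valve_plain","tape","timer","tube","jar"):
        r=landmark_of(c,n); print(c,n,[(np.round(d["xyz"],3).tolist(),round(d["confidence"],2)) for d in r[:2]])
E
```

```text
pics
{'clock': 0.0, 'q': array([-1.28741727e+00,  3.53668694e-01,  1.63412755e+00, -1.37563827e-05,
        1.15524168e+00, -2.40269698e-03]), 'joint_vel': array([-0.00205259,  0.00032121,  0.00053304,  0.00072154, -0.00041549,
       -0.00025015]), 'joint_efforts': array([-1.36931583e-03, -5.93846047e+01, -3.34216905e+01,  6.96310261e-02,
        2.35124677e-02, -1.05118418e-04]), 'eef_pos': array([ 0.17604313, -0.59916116,  0.21385371]), 'eef_rot': array([-3.14014736e+00,  9.10500867e-06,  2.85787326e-01]), 'wrist_force': array([0.12008739, 0.11923105, 0.58596994]), 'torque': array([ 0.02368945, -0.01224416, -0.01937358]), 'gripper_width': 0.09175071989208874}
scene {'fx': 510.3820209617075, 'fy': 510.3820209617075, 'cx': 321.1948933256283, 'cy': 195.34686933796326, 'D': array([-0.11448725,  0.        ,  0.        ,  0.        ,  0.        ]), 'xyz': array([-0.01637305,  0.93739695,  0.65479379]), 'rotation': array([-2.11131825, -0.00771003, -2.51731383])}
scene gas_box [([0.522, 0.047, -0.004], 0.78)]
scene bay_mid [([0.507, -0.084, 0.073], 0.76)]
scene cover_block [([0.508, -0.07
[... 305 characters left out ...]
.0], 0.58)]
scene jar []
top {'fx': 382.9985678318487, 'fy': 382.9985678318487, 'cx': 324.78446087829144, 'cy': 196.34407973014876, 'D': array([-0.09169952,  0.        ,  0.        ,  0.        ,  0.        ]), 'xyz': array([0.4808358 , 0.1433372 , 1.04609804]), 'rotation': array([-3.08246011, -0.03408145, -1.55628007])}
top gas_box [([0.521, 0.045, -0.004], 0.97)]
top bay_mid [([0.505, -0.085, 0.079], 0.57)]
top cover_block [([0.51, -0.074, 0.082], 0.91)]
top valve_marked []
top marked_tip []
top plain_tip []
top valve_plain []
top tape [([0.477, 0.367, 0.001], 0.52)]
top timer [([0.354, 0.113, 0.003], 0.62)]
top tube [([0.657, -0.11, -0.001], 0.84)]
top jar [([0.706, 0.325, -0.001], 0.62)]
```

View image.

View pics/top0.png

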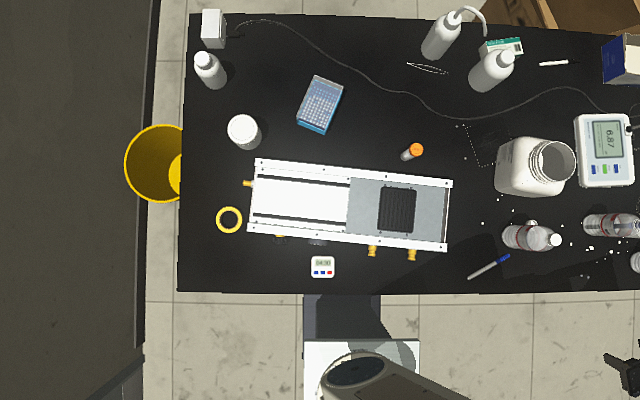

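View pics/scene0.png

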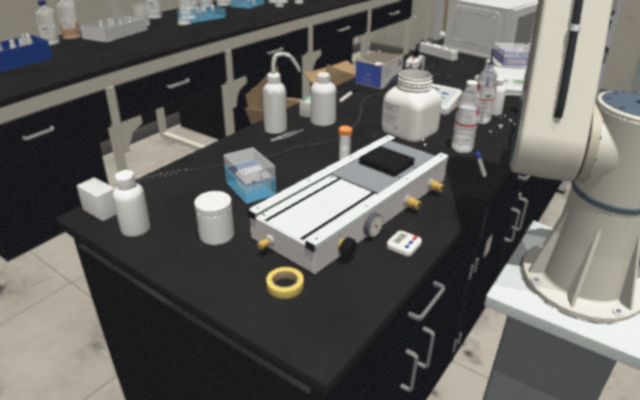

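```bash
cat > h.py <<'E'
from station import telemetry, vision, order, cut_out, landmark_of
import cv2, numpy as np
from scipy.spatial.transform import Rotation as R
def px2w(cam,uv,z):
    i=vision.camera_info(cam)
    K=np.array([[i["fx"],0,i["cx"]],[0,i["fy"],i["cy"]],[0,0,1]])
    n=cv2.undistortPoints(np.array(uv,float).reshape(-1,1,2),K,i["D"])[:,0]
    M=R.from_euler("xyz",i["rotation"]).as_matrix()
    d=np.c_[n,np.ones(len(n))]@M.T
    return i["xyz"]+d*((z-i["xyz"][2])/d[:,2])[:,None]
E
python3 - <<'E'
from h import *
vision.get_image("top")
for q,z in (("cover_block",.096),("gas_box",.077)):
    m=cut_out("top",q)[0]; p=m["pixels"]
    ys,xs=np.nonzero(p); 
    c=max(cv2.findContours(p.astype(np.uint8),0,1)[0],key=cv2.contourArea)[:,0]
    w=px2w("top",c,z)[:,:2]
    r=cv2.minAreaRect((w*1000).astype(np.float32)); print(q,m["confidence"],p.sum(),r)
E
```

```text
cover_block 0.85 5442 ((506.6111145019531, -65.32423400878906), (245.28631591796875, 146.28079223632812), 85.26446533203125)
gas_box 0.63 14864 ((504.4923095703125, 54.227264404296875), (534.61962890625, 217.0948028564453), 84.75275421142578)
```

Top view: box rails run from about (255,160)/(250,232) to (452,182)/(446,250). The cover (grey) sits at the right with its block at (397,209), and the arm is clear. The tube is at (413,150) and the timer at (322,266). The scene view agrees. Now I'll fit the box yaw from the rail corners and plan the first moves.

```bash
cat >> h.py <<'E'
def rel(targets,yaw):
    s=telemetry.state(); R0=R.from_euler("xyz",s["eef_rot"])
    dr=(R0.inv()*R.from_euler("xyz",[np.pi,0,yaw])).as_rotvec()
    print("t",round(s["clock"],2),"at",s["eef_pos"].round(4),s["eef_rot"].round(3),"F",s["wrist_force"].round(1),"w",round(s["gripper_width"],3))
    for t in targets: print(np.round(t,4),"shift cm",(R0.inv().apply(np.array(t)-s["eef_pos"])*100).round(2),"turn",dr.round(3))
E
python3 - <<'E'
from h import *
im=cv2.imread("pics/top0.png"); g=cv2.cvtColor(im,cv2.COLOR_BGR2GRAY)
c=np.float32([[258,159],[452,181],[446,251],[248,232]]).reshape(-1,1,2)
# edge of white box vs black table along the back rail: first bright row per column
m=cv2.morphologyEx((g>110).astype(np.uint8),cv2.MORPH_OPEN,np.ones((3,3)))
pts=[]
for u in range(270,445,3):
    y0=159+(u-258)*22/194
    col=g[int(y0)-8:int(y0)+8,u].astype(float); pts.append([u,int(y0)-8+np.argmax(np.diff(col))+.5])
w=px2w("top",pts,.077)[:,:2].astype(np.float32)
l=cv2.fitLine(w,cv2.DIST_HUBER,0,.001,.001).ravel(); l=l*np.sign([l[1]]*2+[1,1]); print("back edge",l,"yaw",np.arctan2(-l[0],l[1]))
print(px2w("top",c,.077).round(4))
E
```

```text
back edge [0.0929434  0.99567139 0.60971344 0.01269531] yaw -0.0930777381105459
[[ 0.6311  0.2826  0.077 ]
 [ 0.5841 -0.2191  0.077 ]
 [ 0.4031 -0.2027  0.077 ]
 [ 0.4456  0.3031  0.077 ]]
```

```bash
python3 - <<'E'
from h import *
rel([[.30,-.33,.2],[.42,-.148,.18],[.502,-.148,.15],[.502,-.148,.083]],-.093)
E
```

```text
t 1.35 at [ 0.1762 -0.5996  0.2146] [ 3.142 -0.     0.286] F [ 0.1  0.5 -0.5] w 0.092
[ 0.3  -0.33  0.2 ] shift cm [ 19.48 -22.38   1.46] turn [ 0.    -0.     0.379]
[ 0.42  -0.148  0.18 ] shift cm [ 36.12 -36.46   3.46] turn [ 0.    -0.     0.379]
[ 0.502 -0.148  0.15 ] shift cm [ 43.99 -34.15   6.46] turn [ 0.    -0.     0.379]
[ 0.502 -0.148  0.083] shift cm [ 43.99 -34.15  13.16] turn [ 0.    -0.     0.379]
```

Request:
arm_command(steps=[[1, [4, -4.5, 0.3], [0, 0, 0.08]], [1, [8, -9, 0.6], [0, 0, 0.16]], [1, [12, -13.5, 0.9], [0, 0, 0.24]], [1, [16, -18, 1.2], [0, 0, 0.32]], [1, [19.5, -22.4, 1.5], [0, 0, 0.379]], [1, [22.5, -25.2, 2], [0, 0, 0.379]], [1, [26, -28, 2.5], [0, 0, 0.379]], [1, [29.5, -31, 3], [0, 0, 0.379]], [1, [33, -34, 3.3], [0, 0, 0.379]], [1, [36.1, -36.4, 3.5], [0, 0, 0.379]]])

```text
clock: 2.35
eef_pos: [0.4121, -0.1592, 0.1807]
eef_rot: [3.141, -0.001, -0.093]
wrist_force: [1.1, -0.7, 0.4]
gripper_width: 0.0142
```

```bash
python3 - <<'E'
from h import *
rel([[.42,-.148,.15],[.502,-.148,.15],[.502,-.148,.083]],-.093)
E
```

```text
t 2.35 at [ 0.4121 -0.1592  0.1807] [ 3.141e+00 -1.000e-03 -9.300e-02] F [ 1.1 -0.7  0.4] w 0.014
[ 0.42  -0.148  0.15 ] shift cm [ 0.68 -1.19  3.07] turn [ 0.    -0.001 -0.   ]
[ 0.502 -0.148  0.15 ] shift cm [ 8.85 -1.96  3.07] turn [ 0.    -0.001 -0.   ]
[ 0.502 -0.148  0.083] shift cm [ 8.84 -1.96  9.77] turn [ 0.    -0.001 -0.   ]
```

Request:
arm_command(steps=[[1, [4, -0.4, 2], [0, 0, 0]], [1, [8.2, -0.8, 4], [0, 0, 0]], [1, [8.2, -0.8, 6], [0, 0, 0]], [1, [8.2, -0.8, 8], [0, 0, 0]], [1, [8.2, -0.8, 9.6], [0, 0, 0]], [1, [8.2, -0.8, 9.7], [0, 0, 0]], [1, [8.2, -0.8, 9.7], [0, 0, 0]]])

```text
clock: 3.05
eef_pos: [0.4937, -0.1608, 0.0836]
eef_rot: [-3.141, 0.001, -0.093]
wrist_force: [0.7, -0.2, 0.7]
gripper_width: 0.0003
```

```bash
python3 - <<'E'
from h import *
rel([[.502,-.148,.083],[.522,.092,.083]],-.093)
im=vision.get_image("top"); cv2.imwrite("pics/a.png",cv2.resize(im[120:290,220:480],None,fx=3,fy=3))
E
```

```text
t 3.05 at [ 0.4937 -0.1608  0.0836] [-3.141e+00  1.000e-03 -9.300e-02] F [ 0.7 -0.2  0.7] w 0.0
[ 0.502 -0.148  0.083] shift cm [ 0.71 -1.35  0.06] turn [-0.     0.001 -0.   ]
[0.522 0.092 0.083] shift cm [  0.47 -25.43   0.07] turn [-0.     0.001 -0.   ]
```

View pics/a.png

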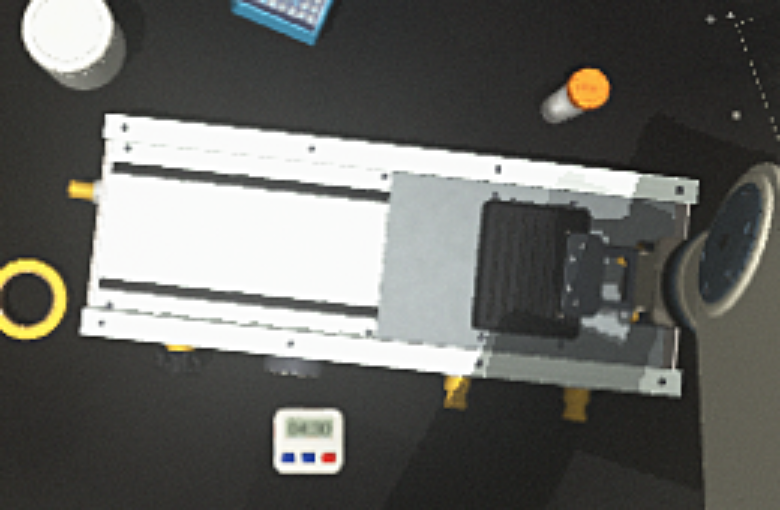

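The closed fingertips stand on the sheet just right of the block at about (610,280) in the crop, with a gap before contact. Now push.

Request:
arm_command(steps=[[1, [0.2, -1, 0], [0, 0, 0]], [1, [0.4, -2, 0], [0, 0, 0]], [1, [0.5, -3.5, 0], [0, 0, 0]], [1, [0.5, -5.5, 0], [0, 0, 0]], [1, [0.5, -7.5, 0], [0, 0, 0]], [1, [0.5, -9.5, 0], [0, 0, 0]], [1, [0.5, -11.5, 0], [0, 0, 0]], [1, [0.5, -13.5, 0], [0, 0, 0]], [1, [0.5, -15.5, 0], [0, 0, 0]], [1, [0.5, -17.5, 0], [0, 0, 0]]])

```text
clock: 4.1
eef_pos: [0.5156, 0.0144, 0.0842]
eef_rot: [3.141, -0.002, -0.092]
wrist_force: [1.8, -4.0, 1.4]
gripper_width: 0.0004
```

Request:
arm_command(steps=[[1, [0, -2, 0], [0, 0, 0]], [1, [0, -3.5, 0], [0, 0, 0]], [1, [0, -5, 0], [0, 0, 0]], [1, [0, -6, 0], [0, 0, 0]], [1, [0, -7, 0], [0, 0, 0]], [1, [0, -7.4, 0], [0, 0, 0]], [1, [0, -7.4, 0], [0, 0, 0]]])

```text
clock: 4.8
eef_pos: [0.5215, 0.0873, 0.0833]
eef_rot: [-3.141, 0.001, -0.093]
wrist_force: [-0.7, -0.2, -0.5]
gripper_width: 0.0003
```

```bash
python3 - <<'E'
from h import *
rel([[.522,.092,.083]],-.093)
for c in ("top","scene"):
    vision.get_image(c)
    for n in ("bay_mid","cover_block","valve_marked","marked_tip","plain_tip","valve_plain"):
        r=landmark_of(c,n); print(c,n,[(np.round(d["xyz"],3).tolist(),round(d["confidence"],2)) for d in r[:2]])
im=vision.get_image("top"); cv2.imwrite("pics/b.png",cv2.resize(im[140:270,230:470],None,fx=3.3,fy=3.3))
E
```

```text
t 4.8 at [0.5215 0.0873 0.0833] [-3.141e+00  1.000e-03 -9.300e-02] F [-0.7 -0.2 -0.5] w 0.0
[0.522 0.092 0.083] shift cm [ 0.   -0.47  0.03] turn [-0.     0.001 -0.   ]
top bay_mid [([0.507, -0.083, 0.078], 0.89)]
top cover_block [([0.527, 0.148, 0.083], 0.88)]
top valve_marked []
top marked_tip [([0.466, -0.134, 0.052], 0.43)]
top plain_tip []
top valve_plain []
scene bay_mid [([0.507, -0.086, 0.077], 0.59), ([0.528, 0.149, 0.082], 0.53)]
scene cover_block [([0.527, 0.144, 0.081], 0.75)]
scene valve_marked [([0.516, -0.134, 0.001], 0.62)]
scene marked_tip [([0.465, -0.129, 0.048], 0.7), ([0.702, 0.324, -0.002], 0.49)]
scene plain_tip [([0.475, -0.02, 0.051], 0.59)]
scene valve_plain []
```

View pics/b.png

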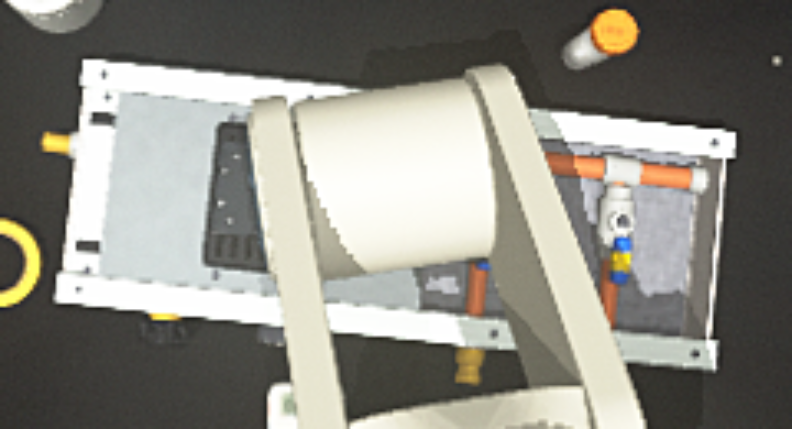

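Bay is bare (cover ≈0.232 m by network). The taped handle is the outer (right) valve: axis at (620,222), tape at (622,262) in the crop, near 0 turn. The network's axis (0.516,-0.134) matches the box geometry. First push the cover the last bit, then retract and plan the arc.

Request:
arm_command(steps=[[1, [0, -0.4, 0], [0, 0, 0]], [1, [0, -0.8, 0], [0, 0, 0]], [1, [0, -0.8, 0], [0, 0, 0]], [1, [0, 2, 0], [0, 0, 0]], [1, [0, 3, -3], [0, 0, 0]], [1, [0, 5, -6], [0, 0, 0]], [1, [0, 9, -7], [0, 0, 0]], [1, [0, 13, -7], [0, 0, 0]], [1, [0, 17, -7], [0, 0, 0]], [1, [0, 17, -7], [0, 0, 0]]])

```text
clock: 6.55
eef_pos: [0.5059, -0.0858, 0.1539]
eef_rot: [3.141, -0.001, -0.096]
wrist_force: [-0.4, 1.2, -0.5]
gripper_width: 0.0004
```

```bash
python3 - <<'E'
from h import *
A=np.array([.516,-.135]); X=np.array([.9957,-.0929]); Y=np.array([.0929,.9957])
T=[np.r_[A+X*-.036+Y*-.038,z] for z in (.15,.048)]
for th in np.radians([0,15,30,45,60,75,90]):
    s,c=np.sin(th),np.cos(th); k=.0065+.010*s+.018*c
    b=.036*np.array([-c,s])-k*np.array([s,c]); T.append(np.r_[A+b[0]*X+b[1]*Y,.048])
rel(T,-.093)
im=vision.get_image("top"); cv2.imwrite("pics/c.png",cv2.resize(im[140:270,230:470],None,fx=3.3,fy=3.3))
E
```

```text
t 6.55 at [ 0.5059 -0.0858  0.1539] [ 3.141e+00 -1.000e-03 -9.600e-02] F [-0.4  1.2 -0.5] w 0.0
[ 0.4766 -0.1695  0.15  ] shift cm [-2.11  8.61  0.39] turn [ 0.001 -0.001 -0.003]
[ 0.4766 -0.1695  0.048 ] shift cm [-2.12  8.6  10.59] turn [ 0.001 -0.001 -0.003]
[ 0.4779 -0.1561  0.048 ] shift cm [-2.13  7.25 10.59] turn [ 0.001 -0.001 -0.003]
[ 0.473  -0.1473  0.048 ] shift cm [-2.69  6.43 10.59] turn [ 0.001 -0.001 -0.003]
[ 0.471  -0.1363  0.048 ] shift cm [-3.    5.35 10.59] turn [ 0.001 -0.001 -0.003]
[ 0.4728 -0.1241  0.048 ] shift cm [-2.94  4.12 10.59] turn [ 0.001 -0.001 -0.003]
[ 0.479  -0.1124  0.048 ] shift cm [-2.43  2.89 10.59] turn [ 0.001 -0.001 -0.003]
[ 0.4894 -0.103   0.048 ] shift cm [-1.49  1.86 10.59] turn [ 0.001 -0.001 -0.003]
[ 0.5029 -0.0976  0.048 ] shift cm [-0.2   1.2  10.59] turn [ 0.001 -0.001 -0.003]
```

View pics/c.png

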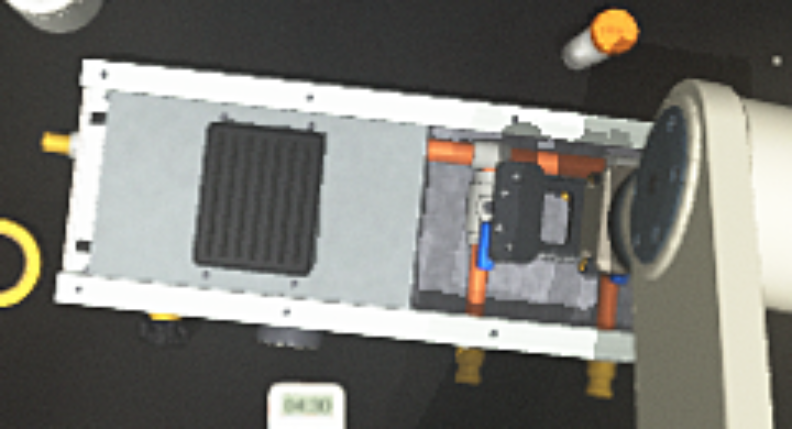

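Cover is fully aside and the plain blue handle is visible at (485,245), untouched. Move above the start point beside the taped handle.

Request:
arm_command(steps=[[1, [-1, 4, 0], [0, 0, 0]], [1, [-2.1, 8.6, 0], [0, 0, 0]], [1, [-2.1, 8.6, 0], [0, 0, 0]], [1, [-2.1, 8.6, 0], [0, 0, 0]]])

```text
clock: 7.0
eef_pos: [0.4772, -0.1659, 0.1535]
eef_rot: [-3.141, -0.0, -0.095]
wrist_force: [0.5, -0.0, -0.0]
gripper_width: 0.0004
```

```bash
python3 - <<'E'
from h import *
rel([[.4766,-.1695,.048]],-.093)
vision.get_image("scene"); 
for n in ("marked_tip","valve_marked"): print(n,[(d["xyz"],d["confidence"]) for d in landmark_of("scene",n)[:1]])
E
```

```text
t 7.0 at [ 0.4772 -0.1659  0.1535] [-3.141 -0.    -0.095] F [ 0.5 -0.  -0. ] w 0.0
[ 0.4766 -0.1695  0.048 ] shift cm [-0.03  0.37 10.55] turn [-0.001 -0.    -0.002]
marked_tip [([0.466, -0.1282, 0.0522], 0.57)]
valve_marked [([0.5142, -0.1351, -0.0001], 0.76)]
```

Request:
arm_command(steps=[[1, [0, 0.4, 3], [0, 0, 0]], [1, [0, 0.4, 6], [0, 0, 0]], [1, [0, 0.4, 8], [0, 0, 0]], [1, [0, 0.4, 9.5], [0, 0, 0]], [1, [0, 0.4, 10.5], [0, 0, 0]], [1, [0, 0.4, 10.5], [0, 0, 0]], [1, [0, 0.4, 10.5], [0, 0, 0]]])

```text
clock: 7.85
eef_pos: [0.4773, -0.1698, 0.0489]
eef_rot: [3.142, -0.0, -0.092]
wrist_force: [-0.5, -0.3, 0.9]
gripper_width: 0.0005
```

```bash
python3 - <<'E'
from h import *
A=np.array([.516,-.135]); X=np.array([.9957,-.0929]); Y=np.array([.0929,.9957]); T=[]
for th in np.radians([0,15,30,45,60,75,90]):
    s,c=np.sin(th),np.cos(th); k=.0065+.010*s+.018*c
    b=.036*np.array([-c,s])-k*np.array([s,c]); T.append(np.r_[A+b[0]*X+b[1]*Y,.048])
rel(T,-.093)
E
```

```text
t 7.85 at [ 0.4773 -0.1698  0.0489] [ 3.142 -0.    -0.092] F [-0.5 -0.3  0.9] w 0.0
[ 0.4779 -0.1561  0.048 ] shift cm [-0.07 -1.37  0.09] turn [ 0.    -0.     0.001]
[ 0.473  -0.1473  0.048 ] shift cm [-0.63 -2.2   0.09] turn [ 0.    -0.     0.001]
[ 0.471  -0.1363  0.048 ] shift cm [-0.94 -3.28  0.09] turn [ 0.    -0.     0.001]
[ 0.4728 -0.1241  0.048 ] shift cm [-0.87 -4.51  0.09] turn [ 0.    -0.     0.001]
[ 0.479  -0.1124  0.048 ] shift cm [-0.36 -5.73  0.09] turn [ 0.    -0.     0.001]
[ 0.4894 -0.103   0.048 ] shift cm [ 0.59 -6.76  0.09] turn [ 0.    -0.     0.001]
[ 0.5029 -0.0976  0.048 ] shift cm [ 1.88 -7.42  0.09] turn [ 0.    -0.     0.001]
```

Request:
arm_command(steps=[[1, [0, -1.3, 0.1], [0, 0, 0]], [1, [-0.6, -2.2, 0.1], [0, 0, 0]], [1, [-0.9, -3.3, 0.1], [0, 0, 0]], [1, [-0.9, -4.5, 0.1], [0, 0, 0]], [1, [-0.4, -5.7, 0.1], [0, 0, 0]], [1, [0.6, -6.8, 0.1], [0, 0, 0]], [1, [1.3, -7.3, 0.1], [0, 0, 0]], [1, [1.9, -7.4, 0.1], [0, 0, 0]], [1, [1.9, -7.4, 0.1], [0, 0, 0]]])

```text
clock: 8.75
eef_pos: [0.5037, -0.0979, 0.0474]
eef_rot: [-3.141, -0.0, -0.093]
wrist_force: [0.1, -0.0, -0.8]
gripper_width: 0.0002
```

Request:
arm_command(steps=[[1, [0.2, 0, 0], [0, 0, 0]], [1, [0.4, 0, 0], [0, 0, 0]], [1, [0.4, 0, 0], [0, 0, 0]]])

```text
clock: 9.05
eef_pos: [0.5041, -0.0984, 0.0471]
eef_rot: [-3.141, 0.005, -0.094]
wrist_force: [-7.9, 3.4, 4.9]
gripper_width: 0.0005
```

Request:
arm_command(steps=[[1, [-1, 0, 0], [0, 0, 0]], [1, [-1.2, 0, -2], [0, 0, 0]], [1, [-1.2, 0, -6], [0, 0, 0]], [1, [-1.2, 0, -10.5], [0, 0, 0]], [1, [-0.5, -4, -10.5], [0, 0, 0]], [1, [0, -8.5, -10.5], [0, 0, 0]], [1, [0, -13, -10.5], [0, 0, 0]], [1, [0, -17.5, -10.5], [0, 0, 0]], [1, [0, -22, -10.5], [0, 0, 0]], [1, [0, -26.5, -10.5], [0, 0, 0]]])

```text
clock: 10.05
eef_pos: [0.5316, 0.1667, 0.1528]
eef_rot: [-3.141, -0.002, -0.094]
wrist_force: [1.0, -0.2, -0.3]
gripper_width: 0.0005
```

Request:
arm_command(steps=[[1, [0, -4, 0], [0, 0, 0]], [1, [0, -7, 0], [0, 0, 0]], [1, [0, -7, 0], [0, 0, 0]], [1, [0, -7, 0], [0, 0, 0]]])

```text
clock: 10.45
eef_pos: [0.5377, 0.2348, 0.1524]
eef_rot: [3.141, -0.0, -0.092]
wrist_force: [0.2, -0.4, 0.9]
gripper_width: 0.0004
```

```bash
python3 - <<'E'
from h import *
for c in ("top","scene"):
    im=vision.get_image(c); 
    for n in ("cover_block","valve_marked","marked_tip","plain_tip"):
        r=landmark_of(c,n); print(c,n,[(np.round(d["xyz"],3).tolist(),round(d["confidence"],2)) for d in r[:2]])
    if c=="top": cv2.imwrite("pics/d.png",cv2.resize(im[140:270,230:470],None,fx=3.3,fy=3.3))
rel([[.535,.234,.15],[.535,.234,.083]],-.093)
E
```

```text
top cover_block [([0.529, 0.152, 0.085], 0.59)]
top valve_marked [([0.521, -0.14, -0.001], 0.81)]
top marked_tip [([0.521, -0.088, 0.053], 0.43)]
top plain_tip [([0.477, -0.022, 0.051], 0.65)]
scene cover_block [([0.531, 0.153, 0.081], 0.59)]
scene valve_marked [([0.515, -0.135, 0.001], 0.57)]
scene marked_tip [([0.52, -0.086, 0.049], 0.61)]
scene plain_tip [([0.476, -0.024, 0.052], 0.43)]
t 10.95 at [0.5378 0.2345 0.1526] [-3.142 -0.    -0.094] F [0.  0.  0.7] w 0.0
[0.535 0.234 0.15 ] shift cm [-0.28  0.08  0.26] turn [-0.    -0.    -0.001]
[0.535 0.234 0.083] shift cm [-0.28  0.08  6.96] turn [-0.    -0.    -0.001]
```

View pics/d.png

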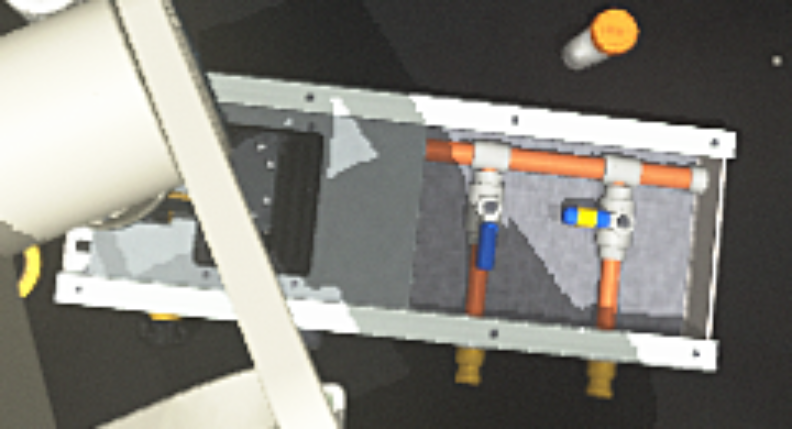

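Taped handle stands square across its pipe, (562,213)–(622,222), parallel to the rails. The plain handle at (487,245) is still along its pipe. Now close the cover.

Request:
arm_command(steps=[[1, [-0.3, 0, 3], [0, 0, 0]], [1, [-0.3, 0, 5], [0, 0, 0]], [1, [-0.3, 0, 6.5], [0, 0, 0]], [1, [-0.3, 0, 6.9], [0, 0, 0]], [1, [-0.3, 0, 6.9], [0, 0, 0]], [1, [-0.3, 1, 6.9], [0, 0, 0]], [1, [-0.3, 2, 6.9], [0, 0, 0]], [1, [-0.3, 4, 6.9], [0, 0, 0]], [1, [-0.3, 6, 6.9], [0, 0, 0]], [1, [-0.3, 8, 6.9], [0, 0, 0]]])

```text
clock: 11.95
eef_pos: [0.5279, 0.1549, 0.0845]
eef_rot: [-3.14, -0.002, -0.094]
wrist_force: [1.2, 4.0, -0.8]
gripper_width: 0.0005
```

Request:
arm_command(steps=[[1, [0, 2, 0], [0, 0, 0]], [1, [0, 4, 0], [0, 0, 0]], [1, [0, 6, 0], [0, 0, 0]], [1, [0, 8, 0], [0, 0, 0]], [1, [0, 10, 0], [0, 0, 0]], [1, [0, 12, 0], [0, 0, 0]], [1, [0, 13.5, 0], [0, 0, 0]], [1, [0, 15, 0], [0, 0, 0]], [1, [0, 16, 0], [0, 0, 0]], [1, [0, 16, 0], [0, 0, 0]]])

```text
clock: 12.95
eef_pos: [0.512, -0.0051, 0.0836]
eef_rot: [3.141, 0.001, -0.094]
wrist_force: [-0.8, 1.2, -0.7]
gripper_width: 0.0004
```

```bash
python3 - <<'E'
from h import *
rel([[.512,-.020,.083]],-.093)
E
```

```text
t 12.95 at [ 0.512  -0.0051  0.0836] [ 3.141e+00  1.000e-03 -9.400e-02] F [-0.8  1.2 -0.7] w 0.0
[ 0.512 -0.02   0.083] shift cm [0.14 1.48 0.06] turn [ 0.001  0.001 -0.001]
```

Request:
arm_command(steps=[[1, [0, 0.6, 0], [0, 0, 0]], [1, [0, 1.2, 0], [0, 0, 0]], [1, [0, 1.5, 0], [0, 0, 0]], [1, [0, 1.8, 0], [0, 0, 0]], [1, [0, 1.8, 0], [0, 0, 0]]])

```text
clock: 13.45
eef_pos: [0.5105, -0.022, 0.0834]
eef_rot: [3.141, 0.001, -0.093]
wrist_force: [-0.3, 0.7, 0.2]
gripper_width: 0.0004
```

Request:
arm_command(steps=[[1, [0, 0.2, 0], [0, 0, 0]], [1, [0, 0.4, 0], [0, 0, 0]], [1, [0, 0.4, 0], [0, 0, 0]]])

```text
clock: 13.75
eef_pos: [0.5102, -0.0251, 0.0834]
eef_rot: [-3.14, 0.0, -0.094]
wrist_force: [0.1, 8.0, 0.5]
gripper_width: 0.0001
```

Request:
arm_command(steps=[[1, [0, 0.2, 0], [0, 0, 0]], [1, [0, 0.2, 0], [0, 0, 0]]])

```text
clock: 13.95
eef_pos: [0.5102, -0.0253, 0.0834]
eef_rot: [-3.137, 0.0, -0.095]
wrist_force: [0.7, 19.3, -0.1]
gripper_width: 0.0003
```

Request:
arm_command(steps=[[1, [0, -1, 0], [0, 0, 0]], [1, [0, -2.2, 0], [0, 0, 0]], [1, [0, -3, -3], [0, 0, 0]], [1, [0, -4, -7], [0, 0, 0]], [1, [0, -8, -9], [0, 0, 0]], [1, [0, -12, -10], [0, 0, 0]], [1, [0, -16, -10], [0, 0, 0]], [1, [0, -20, -10], [0, 0, 0]], [1, [0, -24, -10], [0, 0, 0]], [1, [0, -24, -10], [0, 0, 0]]])

```text
clock: 14.95
eef_pos: [0.533, 0.2156, 0.1837]
eef_rot: [-3.14, -0.001, -0.09]
wrist_force: [0.6, -0.4, 0.0]
gripper_width: 0.0003
```

```bash
python3 - <<'E'
from h import *
for c in ("top","scene"):
    im=vision.get_image(c); 
    for n in ("cover_block","tape","timer","tube","jar"):
        r=landmark_of(c,n); print(c,n,[(np.round(d["xyz"],3).tolist(),round(d["confidence"],2)) for d in r[:1]])
    if c=="top": cv2.imwrite("pics/e.png",cv2.resize(im[120:290,200:480],None,fx=2.8,fy=2.8))
rel([],0)
E
```

```text
top cover_block [([0.508, -0.086, 0.082], 0.91)]
top tape []
top timer []
top tube [([0.654, -0.11, -0.001], 0.83)]
top jar []
scene cover_block [([0.505, -0.083, 0.083], 0.95)]
scene tape [([0.476, 0.365, 0.001], 0.68)]
scene timer [([0.355, 0.111, -0.0], 0.74)]
scene tube [([0.661, -0.116, 0.004], 0.75)]
scene jar [([0.703, 0.323, -0.005], 0.71)]
t 15.55 at [0.5326 0.2108 0.1836] [ 3.142 -0.    -0.094] F [1.1 1.1 0.4] w 0.0
```

View pics/e.png

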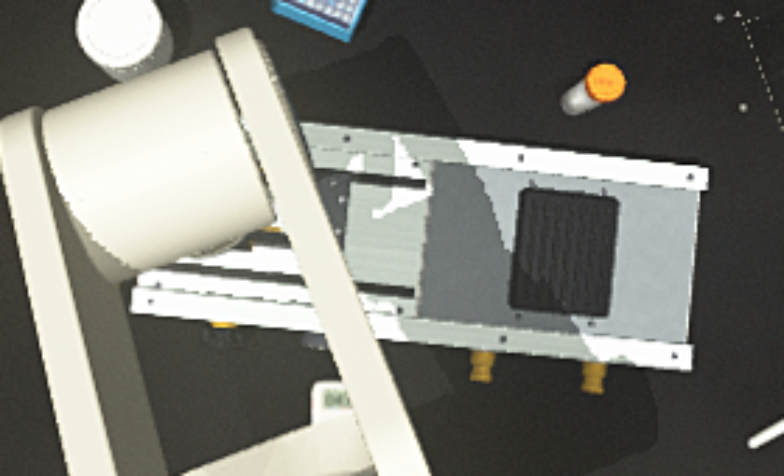

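The cover reaches the -y end of the box (right edge at (692,270)), the bay is fully covered, and the loose items are where they started. The arm is clear, so I'll hand in.

```bash
python3 -c "
from station import order; print(order.job_done())"
```

```text
the job is handed in; nothing more can be done
None
```

The nitrogen outlet with the taped handle is shut, the cover is back over the valve bay, and I handed the job in at about 15.6 s of the 58 s allowed. The hand-in gives no verdict, so these are my own checks.

- **Cover opened:** I pushed it aside with closed fingertips. The network put it at about 0.23 m before a last push of a few millimetres.
- **Taped handle (the outer valve):** I swept it round to its stop, where I felt about 8 N. The picture before closing showed it parallel to the rails, about 1.55 rad by eye. I could not see it again once the cover was closed.
- **Other handle:** It still lay along its pipe in that same picture.
- **Cover closed:** I pushed it back until the force rose to 19 N with no more movement, so it is at its stop. The network places its block within about 3 mm of the bay's middle.
- **Loose items:** In the scene view the tape roll, timer, tube and jar read within 4 mm of their starting positions (the jar against the top view). The top view missed the tape, timer and jar in the last look because the arm partly hid them.
- **Arm:** It ended clear above the box at z = 0.18 m, touching nothing.

No check failed. The only disagreement was a few millimetres between the networks' readings.

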